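Pack the cleaned bronze fittings into their cut-foam finds boxes

ROBOT

A 6-joint arm with a two-finger parallel gripper is mounted at the origin on the work surface. World frame = base frame: x ahead of the robot, y to its left, z up, the work surface at z = 0. Lengths are in m, angles in rad, forces in N, time in s.
With the tool pointing down it reaches from about 0.3 to 0.75 m from the base axis. Payload 8.5 kg.
Tool frame: the origin (TCP) lies midway between the tips of the shut fingers; the grasp point (between the pads) lies 19 mm behind it; z points along the fingers, y is the direction in which the jaws open and shut (so a half turn about z gives the same grasp; the last joint's range is limited). The gripper opens to 88 mm and grips with 3 to 60 N. Pads are 18 mm wide; open, the fingers measure 123 mm over their backs; the gripper's body (75 mm by 187 mm) begins 45 mm behind the grasp point.
Start: joints at [0.994, 0.381, 1.297, -0, 1.464, -0.215], TCP at [0.195, 0.514, 0.239] pointing down, gripper open.
Joint ranges: [-3.11, 3.11], [-0.89, 2.33], [0.22, 2.48], [-1.42, 4.56], [0.17, 2.85], [-2.88, 2.88]. Speed limits (rad/s): [2.39, 2.39, 3.14, 3.14, 3.14, 3.14].

INTERFACE

Orientations are given as a 3x3 rotation matrix whose columns are the frame's x, y, z axes.
In Python, from rig import get_state, snapshot, calibration, hand_in gives the robot as it stands. The module is installed in compiled form; this text tells all that it offers.
- The arm moves only by the tool carry_out, never from a script. Its argument "series" is a list of rows, each a list of 5 numbers: the closure in counts, from 0 (fully open) to 255 (shut), then the shift along the tool's x, y, z in mm, then the turn about the tool's z in rad. In form: [[jaw, x, y, z, twist], ...]. A call has 1 to 5 rows; each row is the pose to reach, as a shift and turn from the pose commanded when the call began, along the tool's axes at that moment; what a row does not reach only later rows make up. A row lasts 1/8 s, in which the tool goes at most 62.5 mm and 10.7 degrees, less where a joint would pass 70% of its speed; a pose out of reach is approached as far as the arm can. A call with a gripper value outside its range is refused whole. The fingers move at their own pace and stop on an object; "force" is the grip in N (left out, the last holds). Time passes only in rows, so rows that repeat a pose let the fingers close. It gives the time, the measured TCP pose, the force and the opening at its end, in the units of the state.
- get_state(): the state, without advancing time (a new reading comes with each control period).
- snapshot(name): name is "side" or "top"; returns (picture, depth): 480x640x3 uint8, red, green, blue; 480x640 float32, m along the optical axis (not along the pixel's ray), 0 where there is no reading.
- calibration(name): a dict with "fx", "fy", "cx", "cy" (pixels), "view" (4x4, takes a point from world to camera coordinates). Camera axes: x right, y down, z forward; pixel columns grow to the right and rows downward; lengths in m; the calibration is good to about 2 mm. A picture is of the moment at which its call begins. calibration takes no time and is no camera call.
- hand_in(): hands the job in, once; it reports no verdict.
The state is a dict: "time": time; "joint_pos": joint angles; "joint_velocities": joint speeds; "effort": joint torques, N m; "eef_pos": TCP position; "tool_rot": TCP orientation; "wrist_force": force on the tool from outside, world axes, zero at the start; "torque": the same for the moment, N m; "width": finger opening in m.
Only numpy, scipy, OpenCV 4.12 (cv2) and the standard library are available. Lean on these libraries where they do the work, as an engineer would, in place of code of your own. Each camera call takes 0.05 s, during which the arm holds its last target.

TASK

The four turned bronze pieces lying in foam cradles (thin rod, knobbed handle, tube and stout dowel) are clean and go into storage: lift each from its cradle and lay it gently, without dropping it, in the finds box whose foam groove is cut to its size, resting fully down along the groove. Leave the bracelet and the flat disc where they lie; they still have to be cleaned.

Things in the scene. Friction and masses are not known exactly. Their poses are not given: they have to be found in the camera images.
- rod: long thin plain bronze rod, 12 mm across, 130 mm long. Lies level in a fixed cradle of two white foam V-blocks, 35 mm high, axis 33 mm over the bench; mid-length, a 38 mm gap between the blocks, open down to a 4 mm base board, lets fingers in from above. Origin: mid-length on its axis; x along the axis (ends alike).
- handle: turned bronze handle, 106 mm long: slim 14 mm round shaft (58 mm of it free in the middle), a 30 mm knob at each end. Lies level in a fixed cradle of two white foam V-blocks, 44 mm high, axis 46 mm over the bench; mid-length, a 38 mm gap between the blocks, open down to a 4 mm base board, lets fingers in from above. Origin: mid-length on its axis; x along the axis (ends alike).
- tube: plain bronze tube, 20 mm across, 84 mm long. Lies level in a fixed cradle of two white foam V-blocks, 39 mm high, axis 39 mm over the bench; mid-length, a 38 mm gap between the blocks, open down to a 4 mm base board, lets fingers in from above. Origin: mid-length on its axis; x along the axis (ends alike).
- dowel: short stout bronze dowel, 26 mm across, 62 mm long. Lies level in a fixed cradle of two white foam V-blocks, 42 mm high, axis 43 mm over the bench; mid-length, a 38 mm gap between the blocks, open down to a 4 mm base board, lets fingers in from above. Origin: mid-length on its axis; x along the axis (ends alike).
- rod_box: fixed open grey box for the rod, 180 (x) by 108 (y) by 46 mm high, stiff white foam inside to 42 mm. 90 degree V-groove along x in its middle, 150 long, 28 wide, 14 mm deep (10 mm spare at each end). A finger slot, 38 mm in x, 103 mm in y, cuts across the middle down to 6 mm over the bench. Seated axis 36 mm over the bench. Origin: centre of underside.
- handle_box: fixed open grey box for the knobbed handle, 156 (x) by 108 (y) by 46 mm high, stiff white foam inside to 42 mm. 90 degree V-groove along x in its middle, 126 long, 46 wide, 23 mm deep (10 mm spare at each end). A finger slot, 38 mm in x, 103 mm in y, cuts across the middle down to 6 mm over the bench. Seated axis 40 mm over the bench. Origin: centre of underside.
- tube_box: fixed open grey box for the tube, 134 (x) by 108 (y) by 46 mm high, stiff white foam inside to 42 mm. 90 degree V-groove along x in its middle, 104 long, 36 wide, 18 mm deep (10 mm spare at each end). A finger slot, 38 mm in x, 103 mm in y, cuts across the middle down to 6 mm over the bench. Seated axis 38 mm over the bench. Origin: centre of underside.
- dowel_box: fixed open grey box for the dowel, 112 (x) by 108 (y) by 46 mm high, stiff white foam inside to 42 mm. 90 degree V-groove along x in its middle, 82 long, 42 wide, 21 mm deep (10 mm spare at each end). A finger slot, 38 mm in x, 103 mm in y, cuts across the middle down to 6 mm over the bench. Seated axis 39 mm over the bench. Origin: centre of underside.
- bracelet: bronze bracelet lying flat on the bench, a closed ring of 72 mm outer diameter made of 10 mm round bar; not yet cleaned, stays where it is. Origin: its centre, on the bench.
- disc: flat bronze disc, 80 mm in diameter and 6 mm thick, lying on the bench; not yet cleaned, stays where it is. Origin: centre of its underside.
Things that resemble listed ones, but are neither listed nor needed, are in the scene too. What is shaped like the rod but orange is not meant.

How it is judged:
At the end, for the whole second after the job is handed in: Each of the four pieces lies in the box cut for it: its middle within 12.5 mm along and 8 mm across the box's centre, no more than 5 mm above the seated height, its axis within 0.12 rad of the groove, at rest and released; the bracelet and the disc have moved less than 20 mm (x of rod in the frame of rod_box between -0.0125 and 0.0125 m and y of rod in the frame of rod_box between -0.008 and 0.008 m and z of rod in the frame of rod_box below 0.0415 m and angle between the x axis of rod and the x axis of rod_box, either way round below 0.12 rad and linear speed of each of rod, handle, tube, dowel below 0.02 m/s and x of handle in the frame of handle_box between -0.0125 and 0.0125 m and y of handle in the frame of handle_box between -0.008 and 0.008 m and z of handle in the frame of handle_box below 0.0452 m and angle between the x axis of handle and the x axis of handle_box, either way round below 0.12 rad and x of tube in the frame of tube_box between -0.0125 and 0.0125 m and y of tube in the frame of tube_box between -0.008 and 0.008 m and z of tube in the frame of tube_box below 0.0431 m and angle between the x axis of tube and the x axis of tube_box, either way round below 0.12 rad and x of dowel in the frame of dowel_box between -0.0125 and 0.0125 m and y of dowel in the frame of dowel_box between -0.008 and 0.008 m and z of dowel in the frame of dowel_box below 0.0444 m and angle between the x axis of dowel and the x axis of dowel_box, either way round below 0.12 rad and distance of each of bracelet, disc from where it was at the start of the episode below 0.02 m); the robot touches nothing.
It fails at once if a piece is let go more than 30 mm above its place in its box (dropped in) ((horizontal distance between rod and rod_box below 0.08 m and z of rod in the frame of rod_box above 0.0665 m and contact force between the fingers and rod below 0.02 N) or (horizontal distance between handle and handle_box below 0.08 m and z of handle in the frame of handle_box above 0.0702 m and contact force between the fingers and handle below 0.02 N) or (horizontal distance between tube and tube_box below 0.08 m and z of tube in the frame of tube_box above 0.0681 m and contact force between the fingers and tube below 0.02 N) or (horizontal distance between dowel and dowel_box below 0.08 m and z of dowel in the frame of dowel_box above 0.0694 m and contact force between the fingers and dowel below 0.02 N)).
It fails at once if the uncleaned bracelet or disc is shifted by more than 20 mm (distance of any of bracelet, disc from where it was at the start of the episode above 0.02 m).
It also fails if it takes over 115 s, if anything falls off the work surface, if the arm or the gripper's body presses on something with over 40 N, if the wrist force passes 120 N, or if a joint passes its speed limit or range.

## Working session

There is one attempt and no reset: what is moved stays moved. The work goes in short steps, Python scripts to look and compute and a tool call to move; the robot and the scene stay as the last step left them, time stands still between calls to the robot, and variables do not carry over. Pictures are saved under pics/ and viewed, and the job is handed in when it is done.

Besides the shell and the picture viewer there is one more tool, called as name([rows], argument=value, ...), one row to a line, values as JSON. carry_out: Moves the arm, as the interface text tells. Its arguments: {"type":"object","properties":{"series":{"type":"array"},"force":{"type":"number"}},"required":["series"]}

```bash
mkdir -p pics; ls
python3 - <<'E'
from rig import *
import cv2,numpy as np
for n in("top","side"):
    p,d=snapshot(n); cv2.imwrite(f"pics/{n}0.png",p[:,:,::-1]); np.savez(f"{n}0.npz",p=p,d=d)
    c=calibration(n); print(n,{k:np.round(v,4).tolist() for k,v in c.items()})
print(get_state())
E
```

```text
pics
top {'fx': 450.6485, 'fy': 450.6485, 'cx': 318.0081, 'cy': 240.0015, 'view': [[-0.0946, -0.9955, -0.0038, 0.0419], [-0.9713, 0.0931, -0.2188, 0.5153], [0.2181, -0.017, -0.9758, 0.8472], [0.0, 0.0, 0.0, 1.0]]}
side {'fx': 495.7115, 'fy': 495.7115, 'cx': 318.2218, 'cy': 239.2498, 'view': [[0.9998, -0.0214, 0.0009, -0.4886], [-0.0135, -0.6604, -0.7508, 0.0372], [0.0166, 0.7506, -0.6606, 0.8922], [0.0, 0.0, 0.0, 1.0]]}
{'time': 0.1, 'joint_pos': array([ 9.93678283e-01,  3.81132355e-01,  1.29814326e+00,  2.26099665e-05,
        1.46360135e+00, -2.15316309e-01]), 'joint_velocities': array([ 0.00175164,  0.00093313, -0.00073151,  0.00158117, -0.00263891,
       -0.00045439]), 'effort': array([ 3.99339187e-03, -4.38651574e+01, -2.24913400e+01,  7.15640117e-02,
        3.42125469e-02, -5.28381827e-05]), 'eef_pos': array([0.19454691, 0.51418213, 0.23821158]), 'tool_rot': array([[-9.35259632e-01,  3.53961725e-01, -7.19570568e-04],
       [ 3.53962332e-01,  9.35259074e-01, -1.06403220e-03],
       [ 2.96358229e-04, -1.24984724e-03, -9.99999175e-01]]), 'wrist_force': array([-0.61537586,  0.59640427, -0.86655735]), 'torque': array([-0.05583889, -0.02445871,  0.02857208]), 'width': 0.08805184517792233}
```

View pics/top0.png

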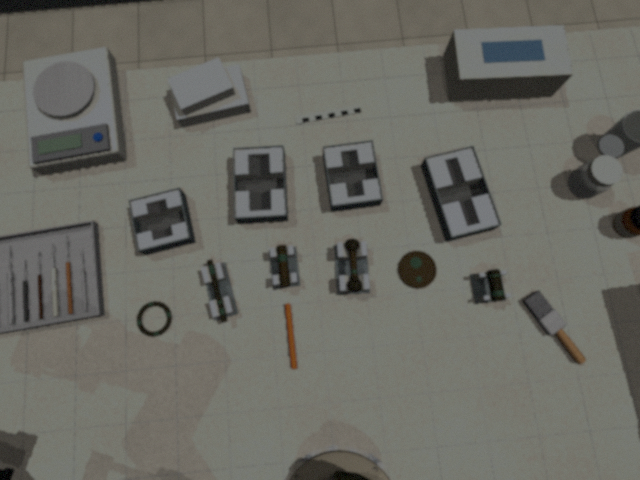

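View pics/side0.png

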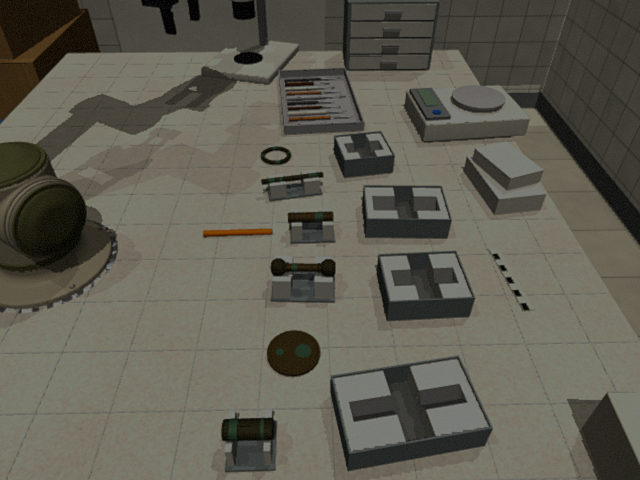

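```bash
cat > h.py <<'E'
import numpy as np,cv2
from rig import *
def cloud(n,d):
    c=calibration(n);v,u=np.mgrid[0:480,0:640]
    P=np.stack([(u-c['cx'])/c['fx']*d,(v-c['cy'])/c['fy']*d,d],-1)
    T=np.linalg.inv(c['view']); W=P@T[:3,:3].T+T[:3,3]; W[d==0]=np.nan
    return W
def proj(n,p):
    c=calibration(n);q=c['view'][:3,:3]@np.array(p)+c['view'][:3,3]
    return c['fx']*q[0]/q[2]+c['cx'],c['fy']*q[1]/q[2]+c['cy']
E
python3 - <<'E'
from h import *
D=np.load('top0.npz');W=cloud('top',D['d'])
p=D['p']
for nm,(u,v) in dict(dowelbox=(160,220),hbox=(260,184),tbox=(352,175),rbox=(460,192),rod=(217,290),tube=(284,266),handle=(351,266),dowel=(490,286),disc=(417,269),ring=(155,318)).items():
    print(nm,np.round(W[v,u],3), D['d'][v,u])
print('bench',np.round(W[380,480],4),np.round(W[130,300],4),np.round(W[400,250],4))
a=cv2.resize(p[225:340,120:320],None,fx=4,fy=4,interpolation=cv2.INTER_CUBIC)
b=cv2.resize(p[225:340,320:520],None,fx=4,fy=4,interpolation=cv2.INTER_CUBIC)
cv2.imwrite('pics/c1.png',cv2.convertScaleAbs(a[:,:,::-1],alpha=1.8)); cv2.imwrite('pics/c2.png',cv2.convertScaleAbs(b[:,:,::-1],alpha=1.8))
E
```

```text
dowelbox [0.604 0.325 0.008] 0.96555173
hbox [0.665 0.106 0.007] 0.98382604
tbox [ 0.664 -0.095  0.013] 0.981464
rbox [ 0.605 -0.324  0.008] 0.97646415
rod [0.438 0.203 0.041] 0.89962405
tube [0.472 0.065 0.048] 0.90235066
handle [ 0.459 -0.068  0.052] 0.89720625
dowel [ 0.394 -0.339  0.044] 0.89592135
disc [ 0.447 -0.209  0.005] 0.9432274
ring [ 0.398  0.342 -0.   ] 0.92862046
bench [ 0.2143 -0.3017  0.0034] [7.872e-01 8.200e-03 2.000e-04] [0.2194 0.1564 0.0005]
```

View pics/c1.png

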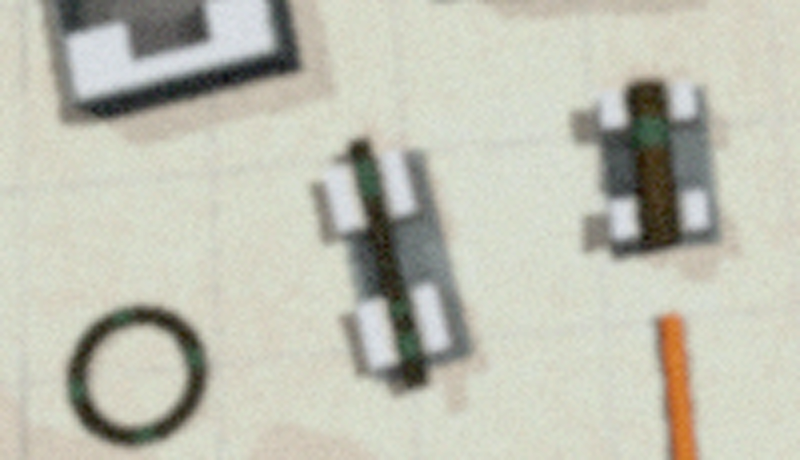

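View pics/c2.png

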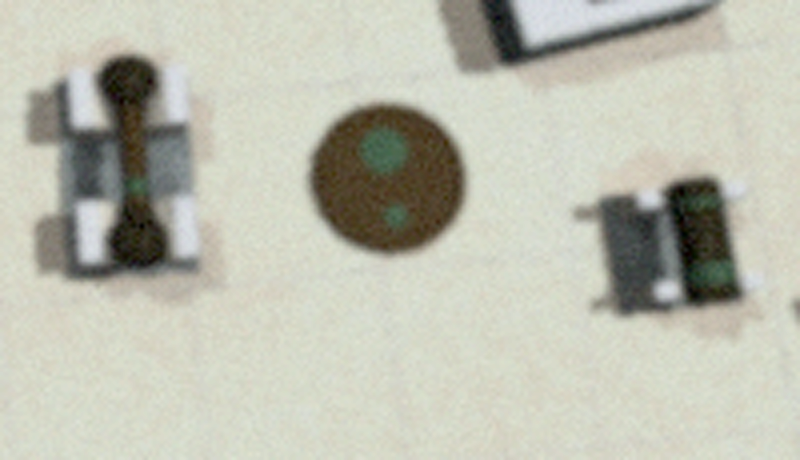

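```bash
cat >> h.py <<'E'
def plane(n,uv,z):
    c=calibration(n);uv=np.asarray(uv,float).reshape(-1,2)
    r=np.stack([(uv[:,0]-c['cx'])/c['fx'],(uv[:,1]-c['cy'])/c['fy'],np.ones(len(uv))],-1)
    T=np.linalg.inv(c['view']);r=r@T[:3,:3].T;o=T[:3,3]
    return (o+r*((z-o[2])/r[:,2])[:,None])[:,:2]
def near(p): # biggest component
    n,l,s,_=cv2.connectedComponentsWithStats(p.astype(np.uint8)); 
    return l==1+np.argmax(s[1:,4])
def boxes(n,D,L):
    W=cloud(n,D['d']);g=cv2.cvtColor(D['p'],cv2.COLOR_RGB2GRAY)
    out={}
    for nm,(x,y) in L.items():
        m=(abs(W[...,2]-.044)<.012)&(np.hypot(W[...,0]-x,W[...,1]-y)<.11)
        m=cv2.morphologyEx(m.astype(np.uint8),cv2.MORPH_CLOSE,np.ones((3,3)))
        m=near(m)
        for k,mm,z in(('rim',m,.046),('foam',m&(g>130),.042)):
            v,u=np.nonzero(mm);q=plane(n,np.stack([u,v],-1),z)
            r=cv2.minAreaRect((q*1000).astype(np.float32))
            (cx,cy),(w,h),a=r
            if w<h:w,h,a=h,w,a+90
            print(n,nm,k,np.round([cx,cy,w,h,a],1))
def pieces(n,D,L):
    W=cloud(n,D['d']);g=cv2.cvtColor(D['p'],cv2.COLOR_RGB2GRAY).astype(int)
    for nm,(x,y,z,R) in L.items():
        m=(W[...,2]>z-.012)&(np.hypot(W[...,0]-x,W[...,1]-y)<R)&(g<75)
        m=near(m)
        v,u=np.nonzero(m);q=plane(n,np.stack([u,v],-1),z)*1000
        (cx,cy),(w,h),a=cv2.minAreaRect(q.astype(np.float32))
        if w<h:w,h,a=h,w,a+90
        e=np.linalg.svd(q-q.mean(0),full_matrices=False)[2][0]
        print(n,nm,'rect',np.round([cx,cy,w,h,a],1),'pca',np.round(q.mean(0),1),np.round(np.degrees(np.arctan2(e[1],e[0]))%180,1),m.sum())
E
python3 - <<'E'
from h import *
for n in('top','side'):
    D=np.load(n+'0.npz')
    boxes(n,D,dict(b1=(.604,.325),b2=(.665,.106),b3=(.664,-.095),b4=(.605,-.324)))
    pieces(n,D,dict(rod=(.438,.203,.033,.08),tube=(.472,.065,.039,.06),handle=(.459,-.068,.046,.065),dowel=(.394,-.365,.043,.06)))
E
```

```text
top b1 rim [592.7 312.  117.2 111.8   9.5]
top b1 foam [0. 0. 0. 0. 0.]
top b2 rim [654.6 102.5 160.9 109.  177.9]
top b2 foam [0. 0. 0. 0. 0.]
top b3 rim [654.9 -93.3 138.7 109.2   2.5]
top b3 foam [0. 0. 0. 0. 0.]
top b4 rim [ 594.4 -314.9  182.3  113.6    9.1]
top b4 foam [0. 0. 0. 0. 0.]
top rod rect [440.5 200.7 129.   37.8  16.2] pca [437.2 204. ] 11.8 426
top tube rect [474.7  69.8  86.1  46.6 173.2] pca [474.2  67.7] 0.9 470
top handle rect [461.9 -73.7 107.   53.5   7.5] pca [461.4 -72.5] 177.2 608
top dowel rect [ 394.3 -342.5   62.4   44.8    3.6] pca [ 394.7 -349.5] 3.6 446
side b1 rim [595.2 299.5 130.5 117.7  99.5]
side b1 foam [0. 0. 0. 0. 0.]
side b2 rim [656.7  91.2 158.  126.2 177.7]
side b2 foam [0. 0. 0. 0. 0.]
side b3 rim [ 656.7 -102.5  137.6  121.2    2.5]
side b3 foam [593.7 -48.9   0.    0.    0. ]
side b4 rim [ 596.3 -322.6  182.1  114.6    9. ]
side b4 foam [0. 0. 0. 0. 0.]
side rod rect [441.9 189.5 130.1  48.7  11.5] pca [445.2 199.9] 4.6 386
side tube rect [475.2  65.4  82.9  32.4   1.4] pca [474.1  65.7] 1.7 458
side handle rect [461.5 -73.9 106.2  40.  177.3] pca [461.6 -74.9] 177.3 759
side dowel rect [ 395.  -352.1   64.5   52.6   18.2] pca [ 394.  -353.2] 2.8 1237
```

```bash
cat >> h.py <<'E'
def ortho(n,p,cx,cy,z,S=100,k=2):
    # rows down = -x world, cols right = -y world; mm
    h=S*k; xs,ys=np.meshgrid(cy+ (h/2-np.arange(h))/k, cx+(h/2-np.arange(h))/k)
    c=calibration(n);P=np.stack([ys/1000,xs/1000,np.full(ys.shape,z)],-1)@c['view'][:3,:3].T+c['view'][:3,3]
    u=(c['fx']*P[...,0]/P[...,2]+c['cx']).astype(np.float32);v=(c['fy']*P[...,1]/P[...,2]+c['cy']).astype(np.float32)
    return cv2.remap(p,u,v,cv2.INTER_CUBIC)
def draw(im,cx,cy,x,y,L,Wd,a,k=2,col=(0,0,255)):
    h=im.shape[0];a=np.radians(a);R=np.array([[np.cos(a),-np.sin(a)],[np.sin(a),np.cos(a)]])
    f=lambda q:np.array([h/2-(q[...,1]-cy)*k,h/2-(q[...,0]-cx)*k]).T
    q=np.array([[L,Wd],[-L,Wd],[-L,-Wd],[L,-Wd]])/2@R.T+[x,y]
    cv2.polylines(im,[np.round(f(q)).astype(int)],True,col,1)
    q=np.array([[L,0],[-L,0]])/2@R.T+[x,y];cv2.polylines(im,[np.round(f(q)).astype(int)],False,(0,255,255),1)
E
cat > ov.py <<'E'
from h import *
def sheet(out,items,S=140,k=2,src='0'):
    rows=[]
    for n in('top','side'):
        D=np.load(n+src+'.npz');r=[]
        for (x,y,L,Wd,a,z) in items:
            im=cv2.convertScaleAbs(ortho(n,D['p'][:,:,::-1].copy(),x,y,z,S,k),alpha=1.7);draw(im,x,y,x,y,L,Wd,a,k);r.append(im)
        rows.append(np.hstack(r))
    o=np.vstack(rows);s=min(1,800/o.shape[1],600/o.shape[0]);cv2.imwrite(out,cv2.resize(o,None,fx=s,fy=s))
E
python3 - <<'E'
from ov import *
sheet('pics/p1.png',[(440.5,201,130,12,12,.033),(474.5,66.5,84,20,1,.039),(461.6,-73.7,106,14,177.3,.046),(394.3,-351,62,26,3.6,.043)],S=140,k=1.43)
sheet('pics/b1.png',[(593,311,112,108,9.5,.046),(655,102,156,108,177.9,.046),(655,-93.5,134,108,2.5,.046),(594.5,-316,180,108,9,.046)],S=200,k=1)
D=np.load('top0.npz');print([D['p'][v,u].tolist() for u,v in((135,213),(150,214),(217,290),(228,300),(213,300))])
E
```

```text
[[117, 119, 122], [45, 47, 42], [23, 22, 16], [115, 117, 119], [97, 100, 100]]
```

View pics/p1.png

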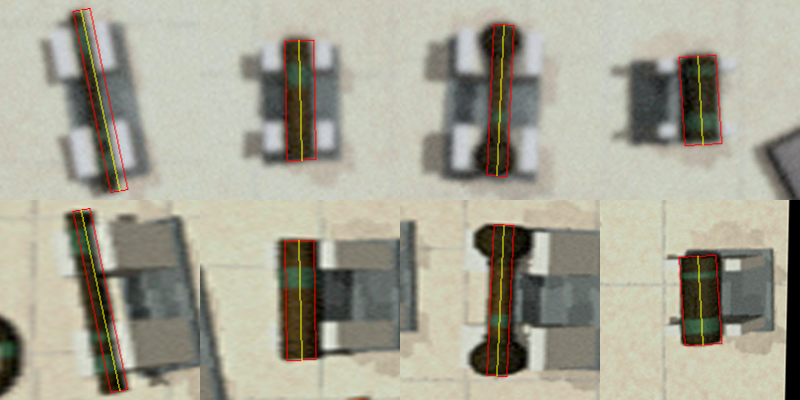

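View pics/b1.png

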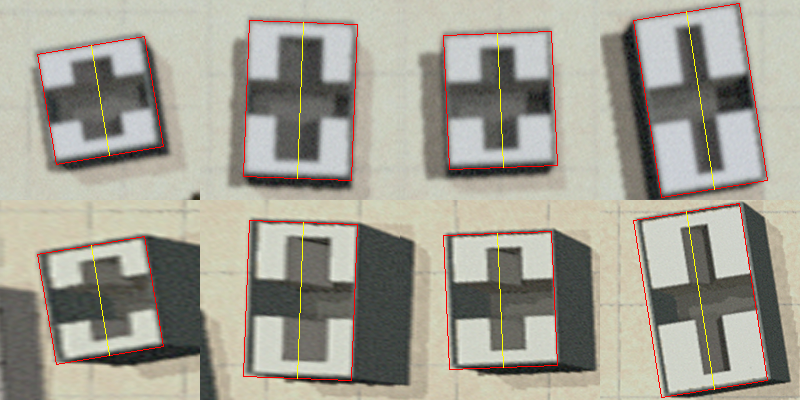

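```bash
cat >> h.py <<'E'
from scipy.optimize import minimize
def refine(n,p,x,y,L,Wd,a,z):
    g=cv2.GaussianBlur(p.max(2),(0,0),.7).astype(np.float32)
    c=calibration(n)
    s,t=np.meshgrid(np.linspace(-L/2+2,L/2-2,41),np.linspace(-Wd/2+.5,Wd/2-.5,11))
    so,to=np.meshgrid(np.linspace(-L/2,L/2,41),[-Wd/2-3,Wd/2+3]); se,te=np.meshgrid([-L/2-3,L/2+3],np.linspace(-Wd/2,Wd/2,11))
    def samp(s,t,q):
        r=np.radians(q[2]);X=q[0]+s*np.cos(r)-t*np.sin(r);Y=q[1]+s*np.sin(r)+t*np.cos(r)
        P=np.stack([X/1000,Y/1000,np.full(X.shape,z)],-1)@c['view'][:3,:3].T+c['view'][:3,3]
        return cv2.remap(g,(c['fx']*P[...,0]/P[...,2]+c['cx']).astype(np.float32),(c['fy']*P[...,1]/P[...,2]+c['cy']).astype(np.float32),cv2.INTER_LINEAR)
    f=lambda q:samp(s,t,q).mean()-.5*np.minimum(samp(so,to,q),90).mean()-.3*np.minimum(samp(se,te,q),90).mean()
    r=minimize(f,[x,y,a],method='Nelder-Mead',options=dict(initial_simplex=[[x,y,a],[x+6,y,a],[x,y+6,a],[x,y,a+6]],xatol=.05,fatol=.01))
    return r.x,r.fun
E
python3 - <<'E'
from ov import *
it=dict(rod=(440.5,201,130,12,12,.033),tube=(474.5,66.5,84,20,1,.039),handle=(461.6,-73.7,104,18,177.3,.046),dowel=(394.3,-351,62,26,3.6,.043))
o=[]
for k,v in it.items():
    A=[refine(n,np.load(n+'0.npz')['p'],*v) for n in('top','side')]
    print(k,[(np.round(a[0],1),round(float(a[1]),1)) for a in A]);m=(A[0][0]+A[1][0])/2
    o.append((m[0],m[1],v[2],v[3],m[2],v[5]))
sheet('pics/p2.png',o,S=140,k=1.43)
E
```

```text
rod [(array([438.5, 205.5,  11.1]), -21.5), (array([438.5, 204. ,  11.4]), -28.5)]
tube [(array([474.2,  68.3,   1.8]), -22.2), (array([474.6,  61.7,   3. ]), -18.2)]
handle [(array([461.6, -72. , 181.4]), -17.0), (array([460.6, -75.8, 178. ]), -22.0)]
dowel [(array([ 395.2, -349.6,    0.7]), -33.8), (array([ 396. , -352.3,    1.4]), -33.8)]
```

View pics/p2.png

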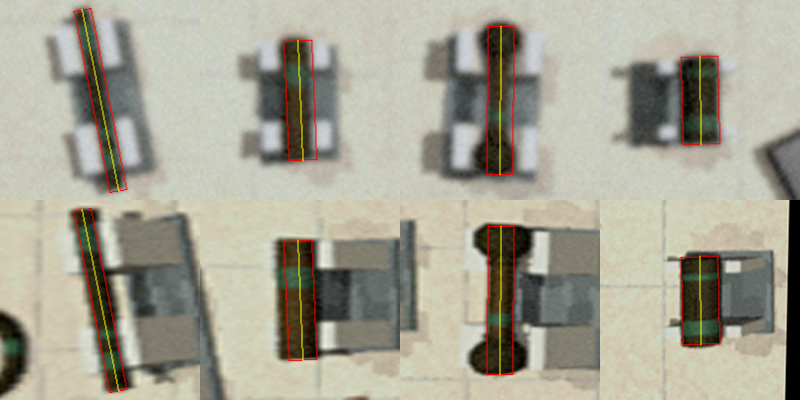

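```bash
cat > go.py <<'E'
import sys,numpy as np
from rig import get_state
def go(x,y,z,yaw):
    s=get_state();R=s['tool_rot'];p=s['eef_pos']*1000
    cur=np.degrees(np.arctan2(R[1,0],R[0,0]))
    d=R.T@(np.array([x,y,z])-p);t=-(yaw-cur+180)%360-180 if 0 else -(((yaw-cur+180)%360)-180)
    print('t',round(s['time'],2),'pos',np.round(p,1),'yaw',round(cur%360,1),'w',round(s['width']*1000,1),'F',np.round(s['wrist_force'],1),'q',np.round(s['joint_pos'],2),'\nmove',np.round(d,1),'twist',round(np.radians(t),3))
go(*map(float,sys.argv[1:]))
E
python3 go.py 438.5 204.7 120 191.3
```

```text
t 0.1 pos [194.5 514.2 238.2] yaw 159.3 w 88.1 F [-0.6  0.6 -0.9] q [ 0.99  0.38  1.3   0.    1.46 -0.22] 
move [-337.7 -202.9  118.4] twist -0.559
```

Things that could be confused:
- Rod: bronze at top (217,290), orange lookalike at (291,336), tray tools around (60,285). I take (217,290).
- Tube (284,266) and dowel (490,286): told apart by their lengths of 84 and 62 mm, tube and dowel respectively.
- Handle: (351,266), with its two knobs.
- Boxes, by measured length: dowel (160,220), handle (260,184), tube (352,175), rod (460,192).

The crops confirm these choices.

carry_out([
  [110,-60,-36,10,-0.1],
  [110,-120,-72,30,-0.2],
  [110,-180,-108,50,-0.35],
  [110,-230,-140,70,-0.45],
  [110,-280,-170,90,-0.559],
], force=20)

```text
time: 0.72
eef_pos: [0.3808, 0.2757, 0.1572]
tool_rot: [[-0.98, -0.199, 0.0], [-0.199, 0.98, 0.0], [-0.0, 0.0, -1.0]]
wrist_force: [1.2, 0.2, 0.7]
width: 0.0504
```

```bash
python3 go.py 438.5 204.7 110 191.3
```

```text
t 0.72 pos [380.8 275.7 157.2] yaw 191.5 w 50.4 F [1.2 0.2 0.7] q [ 0.37  0.33  1.64  0.    1.17 -1.4 ] 
move [-42.4 -81.1  47.2] twist 0.004
```

carry_out([
  [110,-20,-30,15,0],
  [110,-30,-50,25,0],
  [110,-30,-50,25,0],
  [110,-30,-50,25,0],
])

```text
time: 1.23
eef_pos: [0.4187, 0.2348, 0.133]
tool_rot: [[-0.981, -0.196, -0.0], [-0.196, 0.981, 0.0], [0.0, 0.0, -1.0]]
wrist_force: [-0.2, -0.5, -1.1]
width: 0.05
```

```bash
python3 go.py 438.5 204.7 90 191.3
```

```text
t 1.23 pos [418.7 234.8 133. ] yaw 191.3 w 50.0 F [-0.2 -0.5 -1.1] q [ 0.26  0.37  1.65  0.    1.11 -1.5 ] 
move [-13.5 -33.4  43. ] twist 0.0
```

carry_out([
  [110,-7,-17,20,0],
  [110,-13.5,-33.4,43,0],
  [110,-13.5,-33.4,43,0],
  [110,-13.5,-33.4,43,0],
])

```text
time: 1.72
eef_pos: [0.4387, 0.2051, 0.0907]
tool_rot: [[-0.98, -0.197, 0.001], [-0.197, 0.98, 0.0], [-0.001, 0.0, -1.0]]
wrist_force: [-0.0, 0.4, -0.1]
width: 0.0503
```

```bash
python3 go.py 438.5 204.7 14 191.3;  python3 - <<'E'
from h import *
for n in("top","side"):
    p,d=snapshot(n); np.savez(f"{n}1.npz",p=p,d=d)
    u,v=map(int,proj(n,(.4385,.2047,.033))); a=p[max(0,v-60):v+60,max(0,u-70):u+70]
    cv2.imwrite(f"pics/{n}1.png",cv2.convertScaleAbs(cv2.resize(a,None,fx=4,fy=4,interpolation=cv2.INTER_CUBIC)[:,:,::-1],alpha=1.6))
E
```

```text
t 1.73 pos [438.7 205.1  90.7] yaw 191.3 w 50.3 F [-0.   0.4 -0.1] q [ 0.19  0.44  1.7   0.    1.   -1.58] 
move [ 0.3 -0.3 76.7] twist 0.001
```

View pics/side1.png

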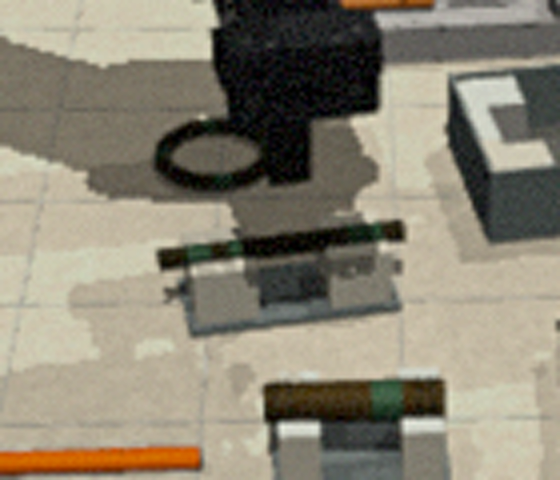

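The side crop shows the finger (crop 290,180) centred in x on the cradle gap (258–328). Now descending.

carry_out([
  [110,0,0,35,0],
  [110,0,0,60,0],
  [110,0,0,76,0],
  [110,0,0,76,0],
  [110,0,0,76,0],
])

```text
time: 2.45
eef_pos: [0.4393, 0.2045, 0.0147]
tool_rot: [[-0.981, -0.196, 0.002], [-0.196, 0.981, 0.0], [-0.002, -0.0, -1.0]]
wrist_force: [-1.0, -0.2, 0.9]
width: 0.0504
```

carry_out([
  [255,0,0,0,0],
  [255,0,0,0,0],
  [255,0,0,0,0],
  [255,0,0,0,0],
], force=25)

```text
time: 2.95
eef_pos: [0.439, 0.204, 0.0138]
tool_rot: [[-0.981, -0.196, 0.0], [-0.196, 0.981, -0.0], [-0.0, -0.0, -1.0]]
wrist_force: [1.4, -9.9, 1.5]
width: 0.0123
```

carry_out([
  [255,0,0,0,0],
  [255,0,0,-10,0],
  [255,0,0,-30,0],
  [255,0,0,-60,0],
  [255,0,0,-90,0],
])

```text
time: 3.58
eef_pos: [0.4386, 0.2042, 0.105]
tool_rot: [[-0.981, -0.196, -0.0], [-0.196, 0.981, 0.0], [0.0, 0.0, -1.0]]
wrist_force: [0.4, 0.1, -0.8]
width: 0.0106
```

```bash
python3 go.py 594.5 -316 110 189
```

```text
t 3.58 pos [438.6 204.2 105. ] yaw 191.3 w 10.6 F [ 0.4  0.1 -0.8] q [ 0.19  0.42  1.68  0.    1.04 -1.58] 
move [ -50.9 -540.7   -5.1] twist 0.04
```

```bash
cat > look.py <<'E'
from h import *
import sys
x,y,z=[float(a)/1000 for a in sys.argv[2:5]];t=sys.argv[1]
o=[]
for n in("top","side"):
    p,d=snapshot(n); np.savez(f"{n}{t}.npz",p=p,d=d)
    p=cv2.copyMakeBorder(p,80,80,80,80,cv2.BORDER_CONSTANT)
    u,v=map(int,proj(n,(x,y,z))); u=min(max(u,-15),655);v=min(max(v,-15),495);a=p[v+20:v+140,u+15:u+145]
    o.append(cv2.convertScaleAbs(cv2.resize(a,(390,360),interpolation=cv2.INTER_CUBIC)[:,:,::-1],alpha=1.7))
cv2.imwrite(f"pics/l{t}.png",np.hstack(o))
E
python3 look.py 2 438 204 120; python3 go.py 594.5 -316 110 189
```

```text
t 3.67 pos [440.  204.6 106.5] yaw 191.3 w 10.3 F [-0.1 -0.4 -1.1] q [ 0.19  0.42  1.68  0.    1.04 -1.58] 
move [ -49.4 -540.8   -3.3] twist 0.04
```

View pics/l2.png

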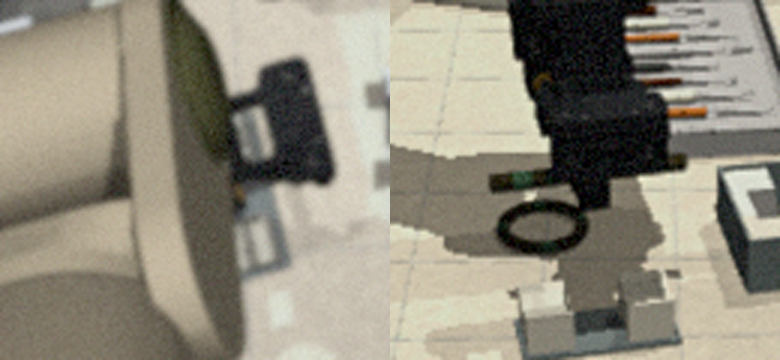

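carry_out([
  [255,-2,-20,0,0],
  [255,-6,-60,0,0],
  [255,-10,-105,0,0.02],
  [255,-14,-150,0,0.04],
  [255,-18,-195,0,0.04],
])

```text
time: 4.3
eef_pos: [0.4946, 0.0152, 0.103]
tool_rot: [[-0.988, -0.156, -0.001], [-0.156, 0.988, 0.0], [0.001, 0.001, -1.0]]
wrist_force: [1.4, 0.1, -2.2]
width: 0.0108
```

carry_out([
  [255,-4,-45,0,0],
  [255,-8,-90,0,0],
  [255,-12,-135,0,0],
  [255,-16,-180,0,0],
  [255,-20,-225,0,0],
])

```text
time: 4.92
eef_pos: [0.5496, -0.2038, 0.1027]
tool_rot: [[-0.988, -0.156, -0.001], [-0.156, 0.988, 0.001], [0.001, 0.001, -1.0]]
wrist_force: [0.8, 0.2, -0.3]
width: 0.0105
```

carry_out([
  [255,-4,-45,0,0],
  [255,-7,-80,0,0],
  [255,-8,-95,0,0],
  [255,-8,-95,0,0],
])

```text
time: 5.42
eef_pos: [0.5722, -0.2951, 0.1029]
tool_rot: [[-0.988, -0.156, -0.001], [-0.156, 0.988, 0.001], [0.001, 0.001, -1.0]]
wrist_force: [0.1, 1.0, -1.4]
width: 0.0104
```

```bash
python3 go.py 594.5 -316 90 189
```

```text
t 5.42 pos [ 572.2 -295.1  102.9] yaw 189.0 w 10.4 F [ 0.1  1.  -1.4] q [-0.66  0.66  1.21  0.    1.27 -2.39] 
move [-18.8 -24.2  12.8] twist -0.0
```

carry_out([
  [255,-10,-12,5,0],
  [255,-18.8,-24.2,13,0],
  [255,-18.8,-24.2,13,0],
  [255,-18.8,-24.2,13,0],
])

```text
time: 5.92
eef_pos: [0.5946, -0.3149, 0.091]
tool_rot: [[-0.988, -0.157, -0.0], [-0.157, 0.988, 0.0], [0.0, 0.001, -1.0]]
wrist_force: [-0.8, 0.9, -1.0]
width: 0.0105
```

```bash
python3 look.py 3 594 -316 80;python3 go.py 594.5 -316 17 189
python3 - <<'E'
from ov import *
sheet('pics/r3.png',[(594.5,-316,130,12,9,.108)],S=180,k=1.6,src='3')
E
```

```text
t 6.03 pos [ 594.7 -315.3   91.3] yaw 189.0 w 10.2 F [ 0.2  0.4 -2.1] q [-0.66  0.72  1.13  0.    1.3  -2.39] 
move [ 0.3 -0.6 74.3] twist 0.001
```

View pics/l3.png

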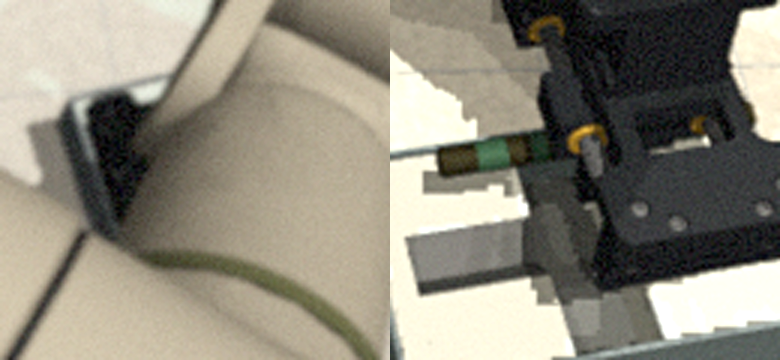

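View pics/r3.png

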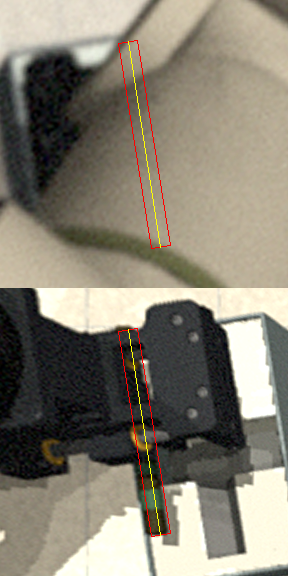

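carry_out([
  [255,0,-0.5,25,0],
  [255,0,-0.5,45,0],
  [255,0,-0.5,58,0],
  [255,0,-0.5,64,0],
  [255,0,-0.5,67,0],
])

```text
time: 6.65
eef_pos: [0.5951, -0.3168, 0.024]
tool_rot: [[-0.988, -0.157, 0.001], [-0.157, 0.988, -0.0], [-0.0, -0.0, -1.0]]
wrist_force: [-0.2, -0.5, -1.6]
width: 0.0107
```

carry_out([
  [255,0,0,3,0],
  [255,0,0,6,0],
  [255,0,0,7,0],
  [255,0,0,7,0],
])

```text
time: 7.15
eef_pos: [0.5954, -0.3175, 0.0179]
tool_rot: [[-0.988, -0.156, 0.002], [-0.156, 0.988, -0.002], [-0.002, -0.002, -1.0]]
wrist_force: [-0.4, -2.0, 5.2]
width: 0.0106
```

```bash
python3 go.py 594.5 -316 17 189
```

```text
t 7.15 pos [ 595.4 -317.5   17.9] yaw 189.0 w 10.6 F [-0.4 -2.   5.2] q [-0.66  0.8   1.19 -0.    1.15 -2.39] 
move [0.7 1.7 0.9] twist -0.0
```

carry_out([
  [180,0,0,0,0],
  [150,0,0,0,0],
  [150,0,0,0,0],
])

```text
time: 7.52
eef_pos: [0.5948, -0.3164, 0.0164]
tool_rot: [[-0.988, -0.157, -0.0], [-0.157, 0.988, 0.001], [0.0, 0.001, -1.0]]
wrist_force: [1.0, -0.3, 0.1]
width: 0.0356
```

carry_out([
  [150,0,0,-15,0],
  [150,0,0,-45,0],
  [150,0,0,-90,0],
  [150,0,0,-130,0],
  [110,0,0,-130,0],
])

```text
time: 8.15
eef_pos: [0.596, -0.3174, 0.1514]
tool_rot: [[-0.988, -0.157, 0.006], [-0.157, 0.988, -0.005], [-0.005, -0.006, -1.0]]
wrist_force: [0.3, -0.2, -0.1]
width: 0.0439
```

```bash
python3 go.py 394.5 -351 130 183.3
```

```text
t 8.15 pos [ 596.  -317.4  151.4] yaw 189.0 w 43.9 F [ 0.3 -0.2 -0.1] q [-0.66  0.66  1.05  0.    1.42 -2.39] 
move [204.4  -1.5  20.3] twist 0.1
```

carry_out([
  [110,40,0,0,0],
  [110,90,0,0,0.05],
  [110,140,0,10,0.1],
  [110,185,-1,20,0.1],
  [110,204,-1.5,30,0.1],
])

```text
time: 8.78
eef_pos: [0.3915, -0.3499, 0.1163]
tool_rot: [[-0.998, -0.056, -0.001], [-0.056, 0.998, 0.001], [0.001, 0.001, -1.0]]
wrist_force: [-0.4, -0.5, 0.1]
width: 0.0507
```

carry_out([
  [110,0,0,0,0],
  [110,0,0,0,0],
])

```text
time: 9.02
eef_pos: [0.3944, -0.3501, 0.117]
tool_rot: [[-0.998, -0.058, 0.0], [-0.058, 0.998, -0.0], [-0.0, -0.0, -1.0]]
wrist_force: [-0.2, -0.6, 0.2]
width: 0.0502
```

```bash
python3 look.py 4 394.5 -351 60; python3 go.py 394.5 -351 90 183.3
python3 - <<'E'
from ov import *
sheet('pics/r4.png',[(594.5,-316,130,12,9,.036)],S=180,k=1.6,src='4')
E
```

```text
t 9.12 pos [ 394.6 -350.   116.9] yaw 183.3 w 50.1 F [-0.4  0.9 -0.2] q [-0.95  0.47  1.55  0.    1.13 -2.58] 
move [ 0.2 -1.  26.9] twist 0.001
```

View pics/l4.png

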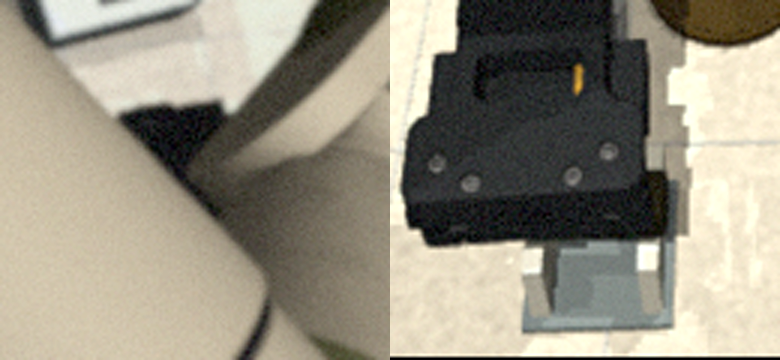

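View pics/r4.png

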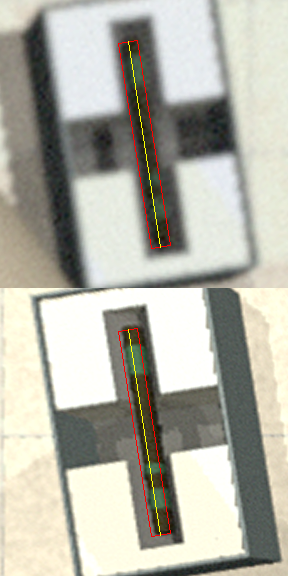

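The rod lies in its groove in both views. Next is the dowel.

carry_out([
  [110,0,-1,30,0],
  [110,0,-1,55,0],
  [110,0,-1,75,0],
  [110,0,-1,88,0],
  [110,0,-1,93,0],
])

```text
time: 9.75
eef_pos: [0.3941, -0.3509, 0.0233]
tool_rot: [[-0.998, -0.058, -0.0], [-0.058, 0.998, 0.0], [0.0, 0.0, -1.0]]
wrist_force: [-0.5, -0.6, 0.4]
width: 0.05
```

carry_out([
  [110,0,0,0,0],
  [255,0,0,0,0],
  [255,0,0,0,0],
  [255,0,0,0,0],
  [255,0,0,0,0],
], force=30)

```text
time: 10.38
eef_pos: [0.3939, -0.3513, 0.0241]
tool_rot: [[-0.998, -0.057, 0.001], [-0.057, 0.998, -0.001], [-0.0, -0.001, -1.0]]
wrist_force: [-0.2, 0.4, 3.9]
width: 0.0247
```

carry_out([
  [255,0,0,0,0],
  [255,0,0,-10,0],
  [255,0,0,-30,0],
  [255,0,0,-60,0],
  [255,0,0,-95,0],
])

```text
time: 11.0
eef_pos: [0.3933, -0.3505, 0.1193]
tool_rot: [[-0.998, -0.057, -0.001], [-0.057, 0.998, 0.002], [0.001, 0.002, -1.0]]
wrist_force: [0.1, -0.6, -4.0]
width: 0.0248
```

```bash
python3 look.py 5 394.5 -351 100; python3 go.py 593 311 110 189.5
```

```text
t 11.1 pos [ 394.5 -352.   121.7] yaw 183.3 w 24.6 F [ 0.3 -0.1 -4.7] q [-0.95  0.46  1.54 -0.    1.14 -2.58] 
move [-236.2  650.6    9.3] twist -0.108
```

View pics/l5.png

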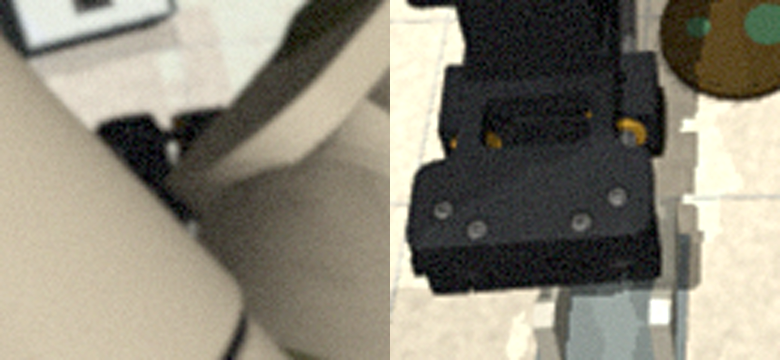

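carry_out([
  [255,-7,18,0,0],
  [255,-20,55,0,0],
  [255,-35,97,0,0],
  [255,-50,140,0,0],
  [255,-65,182,0,0],
])

```text
time: 11.72
eef_pos: [0.4476, -0.1628, 0.1172]
tool_rot: [[-0.998, -0.057, -0.003], [-0.057, 0.998, 0.002], [0.003, 0.002, -1.0]]
wrist_force: [0.2, -0.0, -3.1]
width: 0.0245
```

carry_out([
  [255,-16,43,0,0],
  [255,-32,86,0,0],
  [255,-48,129,0,-0.05],
  [255,-64,172,0,-0.1],
  [255,-80,215,0,-0.108],
])

```text
time: 12.35
eef_pos: [0.5147, 0.0561, 0.1171]
tool_rot: [[-0.986, -0.166, -0.004], [-0.166, 0.986, 0.001], [0.003, 0.001, -1.0]]
wrist_force: [0.0, -0.8, -3.8]
width: 0.0247
```

```bash
python3 go.py 593 311 110 189.5
```

```text
t 12.35 pos [514.7  56.1 117.1] yaw 189.5 w 24.7 F [ 0.  -0.8 -3.8] q [-0.12  0.45  1.57  0.    1.12 -1.86] 
move [-119.5  238.4    6.9] twist 0.001
```

carry_out([
  [255,-22,45,0,0],
  [255,-44,90,0,0],
  [255,-66,135,0,0],
  [255,-88,176,0,0],
  [255,-105,205,0,0],
])

```text
time: 12.98
eef_pos: [0.5842, 0.2757, 0.1163]
tool_rot: [[-0.986, -0.166, -0.004], [-0.166, 0.986, -0.001], [0.004, -0.0, -1.0]]
wrist_force: [1.3, -0.3, -3.3]
width: 0.0252
```

carry_out([
  [255,-5,10,2,0],
  [255,-10,18,5,0],
  [255,-10,18,5,0],
  [255,-10,18,5,0],
])

```text
time: 13.48
eef_pos: [0.5924, 0.2916, 0.1137]
tool_rot: [[-0.987, -0.164, -0.0], [-0.164, 0.987, -0.0], [0.001, -0.0, -1.0]]
wrist_force: [0.3, -0.5, -2.6]
width: 0.0247
```

```bash
python3 go.py 593 311 80 189.5
```

```text
t 13.47 pos [592.4 291.6 113.7] yaw 189.4 w 24.7 F [ 0.3 -0.5 -2.6] q [ 0.28  0.67  1.15 -0.    1.32 -1.46] 
move [-3.7 19.1 33.7] twist -0.002
```

carry_out([
  [255,-3,10,8,0],
  [255,-3.7,19,22,-0.002],
  [255,-3.7,19,33,-0.002],
  [255,-3.7,19,33,-0.002],
  [255,-3.7,19,33,-0.002],
])

```text
time: 14.1
eef_pos: [0.5933, 0.3116, 0.0809]
tool_rot: [[-0.986, -0.166, 0.0], [-0.166, 0.986, 0.0], [-0.0, -0.0, -1.0]]
wrist_force: [0.3, 0.3, -3.3]
width: 0.0248
```

```bash
python3 look.py 6 593 311 90; python3 go.py 593 311 20 189.5
```

```text
t 14.2 pos [593.4 311.7  81.2] yaw 189.6 w 24.9 F [-0.1 -0.1 -2.9] q [ 0.31  0.72  1.15 -0.    1.27 -1.43] 
move [ 0.5 -0.6 61.2] twist 0.001
```

View pics/l6.png

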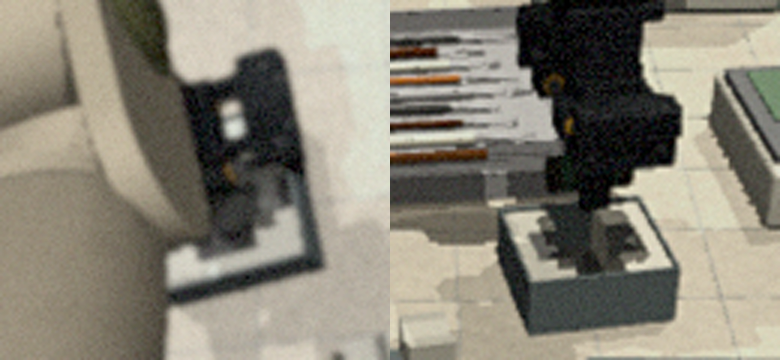

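carry_out([
  [255,0,-0.5,20,0],
  [255,0,-0.5,35,0],
  [255,0,-0.5,47,0],
  [255,0,-0.5,53,0],
  [255,0,-0.5,55,0],
])

```text
time: 14.82
eef_pos: [0.5933, 0.3113, 0.0256]
tool_rot: [[-0.986, -0.166, -0.0], [-0.166, 0.986, -0.0], [0.0, -0.0, -1.0]]
wrist_force: [1.2, 0.1, -4.1]
width: 0.025
```

carry_out([
  [255,0,0,3,0],
  [255,0,0,5.5,0],
  [255,0,0,6,0],
  [255,0,0,6,0],
])

```text
time: 15.32
eef_pos: [0.5935, 0.3116, 0.021]
tool_rot: [[-0.986, -0.167, 0.002], [-0.167, 0.986, 0.001], [-0.002, 0.0, -1.0]]
wrist_force: [-3.3, -0.3, 5.4]
width: 0.0248
```

```bash
python3 go.py 593 311 20 189.5
```

```text
t 15.32 pos [593.5 311.6  21. ] yaw 189.6 w 24.8 F [-3.3 -0.3  5.4] q [ 0.31  0.79  1.2   0.    1.15 -1.43] 
move [ 0.6 -0.5  1. ] twist 0.002
```

Contact is at seated height, so I'm releasing. Opening is limited to 50 mm, leaving the backs at about 85 mm in the 103 mm slot.

carry_out([
  [160,0,0,0,0],
  [120,0,0,0,0],
  [120,0,0,0,0],
])

```text
time: 15.7
eef_pos: [0.5932, 0.3112, 0.0196]
tool_rot: [[-0.986, -0.166, -0.0], [-0.166, 0.986, -0.0], [0.0, -0.0, -1.0]]
wrist_force: [0.5, 0.4, 0.5]
width: 0.0461
```

carry_out([
  [120,0,0,-15,0],
  [120,0,0,-45,0],
  [120,0,0,-90,0],
  [110,0,0,-120,0],
  [110,0,0,-120,0],
])

```text
time: 16.32
eef_pos: [0.5942, 0.3116, 0.1431]
tool_rot: [[-0.986, -0.167, 0.006], [-0.166, 0.986, 0.002], [-0.006, 0.001, -1.0]]
wrist_force: [-0.6, -0.7, -1.4]
width: 0.0505
```

```bash
python3 go.py 474.5 66.8 110 181.3
```

```text
t 16.32 pos [594.2 311.6 143.1] yaw 189.6 w 50.5 F [-0.6 -0.7 -1.4] q [ 0.31  0.66  1.08  0.    1.4  -1.43] 
move [ 158.9 -221.5   32. ] twist 0.145
```

carry_out([
  [110,30,-40,0,0],
  [110,60,-85,0,0.05],
  [110,92,-130,10,0.1],
  [110,125,-175,20,0.145],
  [110,150,-209,30,0.145],
])

```text
time: 16.95
eef_pos: [0.4784, 0.0787, 0.1088]
tool_rot: [[-1.0, -0.021, -0.002], [-0.021, 1.0, -0.0], [0.002, 0.0, -1.0]]
wrist_force: [0.5, -0.5, -0.4]
width: 0.0501
```

carry_out([
  [110,8.6,-12,0,0],
  [110,8.6,-12,0,0],
  [110,8.6,-12,0,0],
])

```text
time: 17.32
eef_pos: [0.4724, 0.0689, 0.1099]
tool_rot: [[-1.0, -0.023, 0.001], [-0.023, 1.0, 0.0], [-0.001, 0.0, -1.0]]
wrist_force: [1.1, -0.2, 0.8]
width: 0.0499
```

```bash
python3 look.py 7 474.5 66.8 50; python3 go.py 474.5 66.8 20 181.3
python3 - <<'E'
from ov import *
sheet('pics/r7.png',[(593,311,62,26,9.5,.039)],S=140,k=2,src='7')
E
```

```text
t 17.43 pos [472.3  68.9 109.8] yaw 181.4 w 50.0 F [0.2 0.  0.1] q [-0.1   0.4   1.69  0.    1.05 -1.7 ] 
move [-2.1 -2.2 89.8] twist 0.001
```

View pics/l7.png

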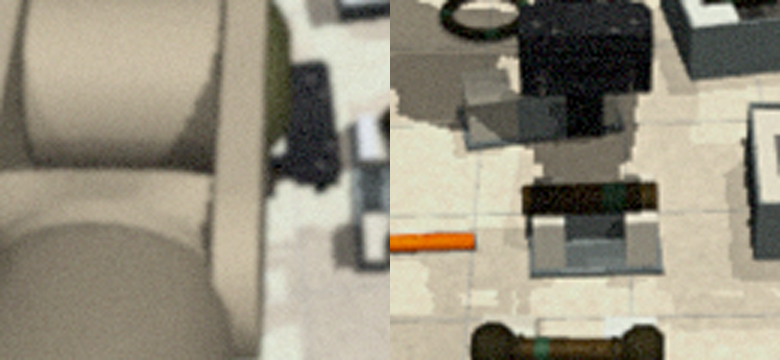

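View pics/r7.png

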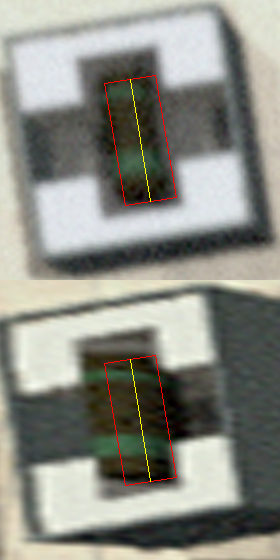

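carry_out([
  [110,-2.1,-2.2,30,0],
  [110,-2.1,-2.2,55,0],
  [110,-2.1,-2.2,75,0],
  [110,-2.1,-2.2,86,0],
  [110,-2.1,-2.2,90,0],
])

```text
time: 18.05
eef_pos: [0.474, 0.0662, 0.0194]
tool_rot: [[-1.0, -0.023, -0.0], [-0.023, 1.0, 0.0], [0.0, 0.0, -1.0]]
wrist_force: [0.0, 0.6, 0.3]
width: 0.0499
```

carry_out([
  [110,0,0,0,0],
  [255,0,0,0,0],
  [255,0,0,0,0],
  [255,0,0,0,0],
  [255,0,0,0,0],
], force=25)

```text
time: 18.68
eef_pos: [0.474, 0.066, 0.0199]
tool_rot: [[-1.0, -0.022, 0.0], [-0.022, 1.0, 0.0], [-0.0, 0.0, -1.0]]
wrist_force: [-0.8, 2.2, 2.5]
width: 0.0186
```

carry_out([
  [255,0,0,0,0],
  [255,0,0,-10,0],
  [255,0,0,-30,0],
  [255,0,0,-60,0],
  [255,0,0,-95,0],
])

```text
time: 19.3
eef_pos: [0.4735, 0.0657, 0.1159]
tool_rot: [[-1.0, -0.022, -0.001], [-0.022, 1.0, -0.0], [0.001, -0.0, -1.0]]
wrist_force: [0.2, 0.1, -1.4]
width: 0.0186
```

```bash
python3 look.py 8 474.5 66.8 120; python3 go.py 655 -93.5 110 182.5
python3 - <<'E'
from h import *
D=np.load('top7.npz');W=cloud('top',D['d']);
for n,x,y,z in(('dow',593,311,.052),('rod',594.5,-316,.042)):
    for s in(-22,0,22):
        u,v=proj('top',((x+s)/1000,(y+s*.16)/1000,z));print(n,np.round(np.nanmedian(W[int(v)-1:int(v)+2,int(u)-1:int(u)+2].reshape(-1,3),0)*1000,1))
E
```

```text
t 19.4 pos [475.2  65.7 117.9] yaw 181.3 w 18.7 F [ 0.2 -0.2 -1.6] q [-0.11  0.39  1.68 -0.    1.06 -1.7 ] 
move [-176.1 -163.1    9.2] twist -0.021
dow [570.9 307.   53.2]
dow [595.3 311.8  51.9]
dow [616.5 315.3  53.3]
rod [ 573.5 -319.6   41.9]
rod [ 596.5 -315.2   41.3]
rod [ 618.9 -312.2   42.6]
```

View pics/l8.png

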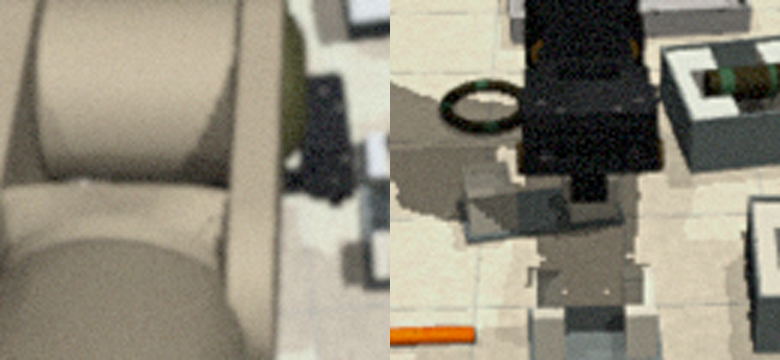

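The dowel top reads 52–53 mm and the rod top 41–43 mm, so both are fully seated. The tube has left its cradle.

carry_out([
  [255,-14,-13,0,0],
  [255,-45,-41,0,0],
  [255,-78,-72,0,-0.02],
  [255,-110,-102,0,-0.02],
  [255,-142,-132,0,-0.02],
])

```text
time: 20.02
eef_pos: [0.6198, -0.0651, 0.1127]
tool_rot: [[-0.999, -0.041, -0.003], [-0.041, 0.999, 0.001], [0.003, 0.001, -1.0]]
wrist_force: [-0.6, 0.3, -1.2]
width: 0.0187
```

carry_out([
  [255,-20,-18,0,0],
  [255,-34,-31,8,0],
  [255,-34,-31,8,0],
  [255,-34,-31,8,0],
])

```text
time: 20.52
eef_pos: [0.6535, -0.0924, 0.1058]
tool_rot: [[-0.999, -0.042, -0.002], [-0.042, 0.999, 0.001], [0.002, 0.001, -1.0]]
wrist_force: [0.3, 0.2, -0.6]
width: 0.0187
```

```bash
python3 go.py 655 -93.5 80 182.5
```

```text
t 20.52 pos [653.5 -92.4 105.8] yaw 182.4 w 18.7 F [ 0.3  0.2 -0.6] q [-0.32  0.68  1.15  0.    1.31 -1.93] 
move [-1.5 -1.1 25.8] twist -0.002
```

carry_out([
  [255,-1,-0.6,12,0],
  [255,-1,-0.6,26,0],
  [255,-1,-0.6,26,0],
  [255,-1,-0.6,26,0],
])

```text
time: 21.02
eef_pos: [0.6551, -0.093, 0.0808]
tool_rot: [[-0.999, -0.042, 0.0], [-0.042, 0.999, -0.0], [-0.0, -0.0, -1.0]]
wrist_force: [-0.2, -0.4, -1.5]
width: 0.0185
```

```bash
python3 look.py 9 655 -93.5 90; python3 go.py 655 -93.5 19 182.5
```

```text
t 21.12 pos [655.3 -93.1  81.2] yaw 182.4 w 18.7 F [-0.3  0.2 -1.4] q [-0.32  0.71  1.18 -0.    1.25 -1.93] 
move [ 0.3 -0.4 62.2] twist -0.001
```

View pics/l9.png

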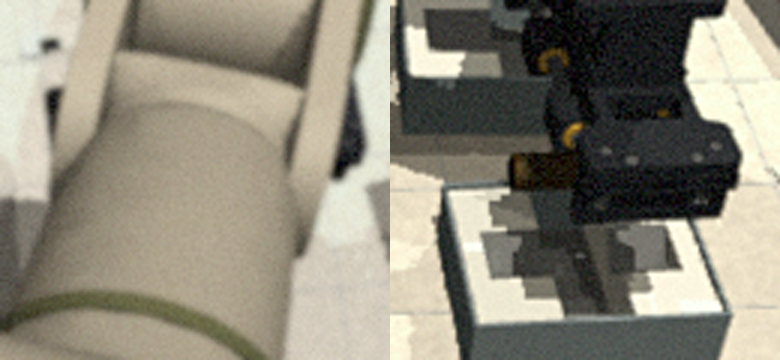

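carry_out([
  [255,0,-0.4,20,0],
  [255,0,-0.4,35,0],
  [255,0,-0.4,47,0],
  [255,0,-0.4,54,0],
  [255,0,-0.4,56,0],
])

```text
time: 21.75
eef_pos: [0.6551, -0.0934, 0.0245]
tool_rot: [[-0.999, -0.042, -0.0], [-0.042, 0.999, 0.0], [0.0, 0.0, -1.0]]
wrist_force: [-0.3, 0.9, -0.9]
width: 0.0186
```

carry_out([
  [255,0,0,3,0],
  [255,0,0,5.5,0],
  [255,0,0,6.5,0],
  [255,0,0,6.5,0],
])

```text
time: 22.25
eef_pos: [0.6557, -0.0942, 0.0197]
tool_rot: [[-0.999, -0.042, 0.002], [-0.042, 0.999, -0.002], [-0.002, -0.002, -1.0]]
wrist_force: [-2.2, -2.9, 5.5]
width: 0.0187
```

```bash
python3 go.py 655 -93.5 19 182.5
```

```text
t 22.25 pos [655.7 -94.2  19.7] yaw 182.4 w 18.7 F [-2.2 -2.9  5.5] q [-0.32  0.78  1.23 -0.    1.13 -1.93] 
move [0.6 0.7 0.7] twist -0.001
```

carry_out([
  [170,0,0,0,0],
  [130,0,0,0,0],
  [130,0,0,0,0],
])

```text
time: 22.62
eef_pos: [0.6551, -0.0933, 0.0181]
tool_rot: [[-0.999, -0.042, -0.0], [-0.042, 0.999, 0.0], [0.0, 0.0, -1.0]]
wrist_force: [0.7, -0.3, -0.1]
width: 0.0431
```

carry_out([
  [130,0,0,-15,0],
  [130,0,0,-45,0],
  [130,0,0,-80,0],
  [110,0,0,-100,0],
  [110,0,0,-100,0],
])

```text
time: 23.25
eef_pos: [0.6558, -0.0936, 0.1206]
tool_rot: [[-0.999, -0.042, 0.004], [-0.042, 0.999, -0.001], [-0.004, -0.001, -1.0]]
wrist_force: [-1.1, 0.1, 0.0]
width: 0.0498
```

```bash
python3 go.py 461.5 -74 110 177.5
```

```text
t 23.25 pos [655.8 -93.6 120.6] yaw 182.4 w 49.8 F [-1.1  0.1  0. ] q [-0.32  0.67  1.13  0.    1.34 -1.93] 
move [193.4  27.8   9.8] twist 0.086
```

carry_out([
  [110,40,5,0,0],
  [110,85,12,0,0.04],
  [110,130,18,0,0.086],
  [110,170,24,5,0.086],
  [110,193,28,9,0.086],
])

```text
time: 23.88
eef_pos: [0.4589, -0.073, 0.1086]
tool_rot: [[-0.999, 0.044, -0.002], [0.044, 0.999, 0.001], [0.002, 0.001, -1.0]]
wrist_force: [0.3, -0.8, 0.1]
width: 0.0497
```

carry_out([
  [110,0,0,0,0],
  [110,0,0,0,0],
])

```text
time: 24.12
eef_pos: [0.462, -0.0739, 0.1092]
tool_rot: [[-0.999, 0.044, 0.001], [0.044, 0.999, -0.0], [-0.001, -0.0, -1.0]]
wrist_force: [-0.0, 0.8, -0.5]
width: 0.0501
```

```bash
python3 look.py 10 461.5 -74 50; python3 go.py 461.5 -74 27 177.5
python3 - <<'E'
from ov import *
sheet('pics/r10.png',[(655,-93.5,84,20,2.5,.038)],S=140,k=2,src='10')
E
```

```text
t 24.23 pos [462.  -73.8 109.2] yaw 177.5 w 50.2 F [0.5 0.6 0. ] q [-0.41  0.39  1.72 -0.    1.03 -1.94] 
move [ 0.5 -0.2 82.2] twist 0.0
```

View pics/l10.png

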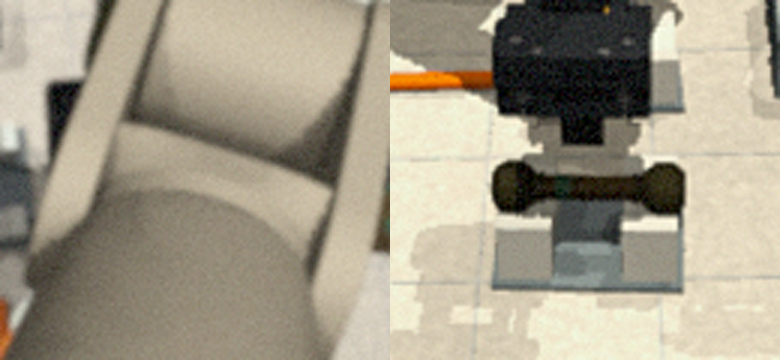

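View pics/r10.png

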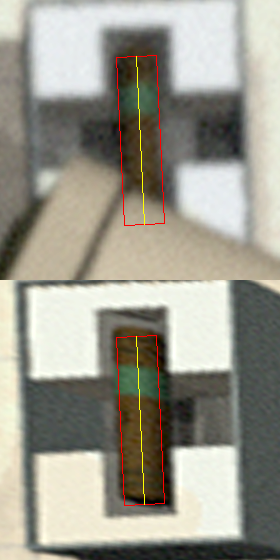

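The tube is in its groove, and the finger (582) is centred on the handle's gap (553–622).

carry_out([
  [110,0.3,0,30,0],
  [110,0.3,0,55,0],
  [110,0.3,0,73,0],
  [110,0.3,0,80,0],
  [110,0.3,0,82,0],
])

```text
time: 24.85
eef_pos: [0.4612, -0.0737, 0.0271]
tool_rot: [[-0.999, 0.044, 0.0], [0.044, 0.999, -0.0], [-0.0, -0.0, -1.0]]
wrist_force: [0.1, -0.6, 0.8]
width: 0.0499
```

carry_out([
  [110,0,0,0,0],
  [255,0,0,0,0],
  [255,0,0,0,0],
  [255,0,0,0,0],
  [255,0,0,0,0],
], force=30)

```text
time: 25.48
eef_pos: [0.4609, -0.0739, 0.0274]
tool_rot: [[-0.999, 0.043, 0.0], [0.043, 0.999, -0.001], [-0.0, -0.001, -1.0]]
wrist_force: [-3.2, -5.1, 3.6]
width: 0.0124
```

carry_out([
  [255,0,0,0,0],
  [255,0,0,-10,0],
  [255,0,0,-30,0],
  [255,0,0,-60,0],
  [255,0,0,-95,0],
])

```text
time: 26.1
eef_pos: [0.4603, -0.0731, 0.1233]
tool_rot: [[-0.999, 0.044, -0.001], [0.044, 0.999, 0.001], [0.001, 0.001, -1.0]]
wrist_force: [0.1, -0.0, -1.8]
width: 0.0125
```

```bash
python3 look.py 11 461.5 -74 120; python3 go.py 655 102 115 177.9
```

```text
t 26.2 pos [462.  -73.7 125.2] yaw 177.5 w 12.8 F [ 0.7 -0.1 -2.8] q [-0.41  0.36  1.7   0.    1.07 -1.94] 
move [-185.2  184.    11. ] twist -0.007
```

View pics/l11.png

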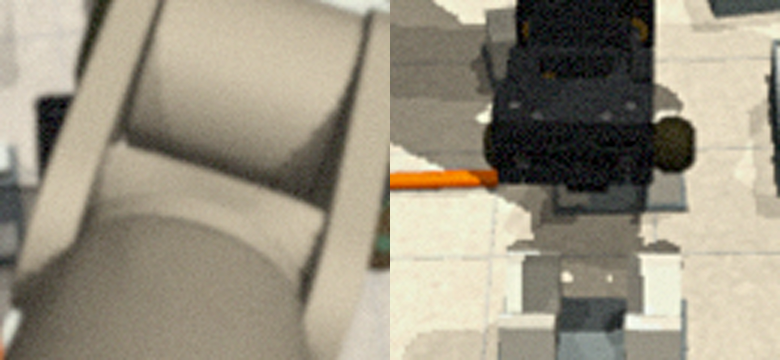

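carry_out([
  [255,-15,15,0,0],
  [255,-45,45,0,0],
  [255,-78,78,0,0],
  [255,-110,110,0,0],
  [255,-142,142,0,-0.007],
])

```text
time: 26.82
eef_pos: [0.6092, 0.0635, 0.1207]
tool_rot: [[-0.999, 0.036, -0.002], [0.036, 0.999, 0.0], [0.002, 0.0, -1.0]]
wrist_force: [0.6, -0.0, -1.9]
width: 0.0125
```

carry_out([
  [255,-25,25,0,0],
  [255,-42,42,8,0],
  [255,-42,42,8,0],
  [255,-42,42,8,0],
])

```text
time: 27.32
eef_pos: [0.6516, 0.1021, 0.1135]
tool_rot: [[-0.999, 0.037, -0.002], [0.037, 0.999, 0.0], [0.002, -0.0, -1.0]]
wrist_force: [-0.3, -0.3, -2.8]
width: 0.0124
```

```bash
python3 go.py 655 102 85 177.9
```

```text
t 27.32 pos [651.6 102.1 113.5] yaw 177.9 w 12.4 F [-0.3 -0.3 -2.8] q [-0.02  0.67  1.15 -0.    1.32 -1.56] 
move [-3.4 -0.  28.5] twist -0.0
```

carry_out([
  [255,-2.5,0,12,0],
  [255,-2.5,0,28,0],
  [255,-2.5,0,28,0],
  [255,-2.5,0,28,0],
])

```text
time: 27.82
eef_pos: [0.6549, 0.1023, 0.0863]
tool_rot: [[-0.999, 0.037, 0.0], [0.037, 0.999, -0.0], [-0.0, -0.0, -1.0]]
wrist_force: [-1.0, 0.0, -1.7]
width: 0.0123
```

```bash
python3 look.py 12 655 102 90; python3 go.py 655 102 21 177.9
```

```text
t 27.93 pos [655.1 102.4  86.7] yaw 177.9 w 12.4 F [-0.1 -0.3 -3. ] q [-0.02  0.7   1.17 -0.    1.27 -1.56] 
move [ 0.1 -0.4 65.7] twist -0.0
```

View pics/l12.png

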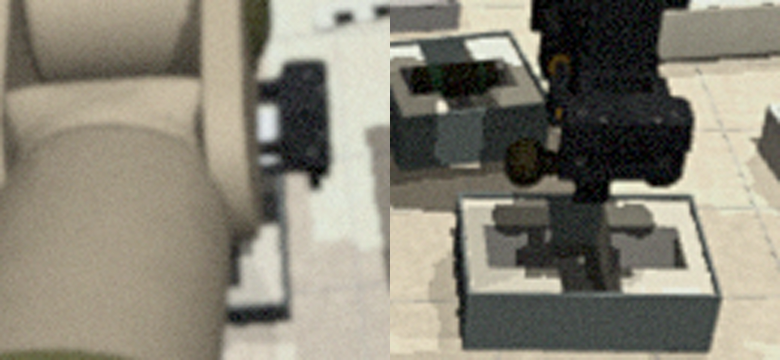

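carry_out([
  [255,0,-0.3,20,0],
  [255,0,-0.3,36,0],
  [255,0,-0.3,50,0],
  [255,0,-0.3,57,0],
  [255,0,-0.3,60,0],
])

```text
time: 28.55
eef_pos: [0.6549, 0.1021, 0.026]
tool_rot: [[-0.999, 0.037, -0.0], [0.037, 0.999, -0.0], [0.0, -0.0, -1.0]]
wrist_force: [-0.2, -1.2, -2.5]
width: 0.0125
```

carry_out([
  [255,0,0,3,0],
  [255,0,0,5,0],
  [255,0,0,6,0],
  [255,0,0,6,0],
])

```text
time: 29.05
eef_pos: [0.6552, 0.1018, 0.0215]
tool_rot: [[-0.999, 0.037, 0.001], [0.037, 0.999, -0.001], [-0.001, -0.0, -1.0]]
wrist_force: [-1.6, -2.0, 5.1]
width: 0.0123
```

```bash
python3 go.py 655 102 21 177.9
```

```text
t 29.05 pos [655.2 101.8  21.5] yaw 177.9 w 12.3 F [-1.6 -2.   5.1] q [-0.02  0.78  1.23 -0.    1.14 -1.56] 
move [0.2 0.2 0.5] twist -0.0
```

carry_out([
  [180,0,0,0,0],
  [140,0,0,0,0],
  [140,0,0,0,0],
])

```text
time: 29.42
eef_pos: [0.6549, 0.1022, 0.0202]
tool_rot: [[-0.999, 0.037, 0.0], [0.037, 0.999, 0.0], [-0.0, 0.0, -1.0]]
wrist_force: [0.5, 0.5, -0.1]
width: 0.0391
```

carry_out([
  [140,0,0,-15,0],
  [140,0,0,-45,0],
  [140,0,0,-90,0],
  [140,0,0,-140,0],
  [140,0,0,-180,0],
])

```text
time: 30.05
eef_pos: [0.6549, 0.1022, 0.2037]
tool_rot: [[-0.999, 0.037, 0.003], [0.037, 0.999, -0.0], [-0.003, 0.0, -1.0]]
wrist_force: [0.9, -0.5, -0.8]
width: 0.0392
```

carry_out([
  [140,50,0,0,0],
  [140,110,0,0,0],
  [140,170,0,0,0],
  [140,230,0,0,0],
  [140,230,0,0,0],
])

```text
time: 30.68
eef_pos: [0.4214, 0.111, 0.2012]
tool_rot: [[-0.999, 0.036, -0.001], [0.036, 0.999, 0.0], [0.001, 0.0, -1.0]]
wrist_force: [1.5, -1.1, 0.7]
width: 0.0393
```

```bash
cat > fin.py <<'E'
from ov import *
import sys
t=sys.argv[1]
for n in('top','side'):
    p,d=snapshot(n);np.savez(f'{n}{t}.npz',p=p,d=d);cv2.imwrite(f'pics/{n}{t}.png',p[:,:,::-1])
B=[(593,311,62,26,9.5,.039),(655,102,106,14,177.9,.040),(655,-93.5,84,20,2.5,.038),(594.5,-316,130,12,9,.036)]
sheet(f'pics/f{t}.png',B,S=140,k=1.43,src=t)
W=cloud('top',np.load(f'top{t}.npz')['d'])
for b in B:
    r=b[3]/2000; a=np.radians(b[4]);o=[]
    for s in(-.4,-.25,0,.25,.4):
        u,v=proj('top',((b[0]+s*b[2]*np.cos(a))/1000,(b[1]+s*b[2]*np.sin(a))/1000,b[5]+r));o.append(np.nanmedian(W[int(v)-1:int(v)+3,int(u)-1:int(u)+3,2])*1000)
    print(b[2],'expect',(b[5]+r)*1000,np.round(o,1))
E
python3 fin.py 13; python3 go.py 400 60 200 177.9
```

```text
62 expect 52.0 [491.5 487.   54.9  53.2  52.7]
106 expect 47.0 [56.1 49.4 47.7 48.7 54.9]
84 expect 48.0 [48.4 48.6 48.5 48.4 50. ]
130 expect 41.99999999999999 [42.7 41.5 42.8 42.7 42.1]
t 30.77 pos [425.6 110.6 201.5] yaw 177.9 w 39.7 F [-0.2 -0.3  0.9] q [-0.02  0.22  1.65 -0.    1.27 -1.55] 
move [ 23.7 -51.5   1.4] twist -0.0
```

View pics/f13.png

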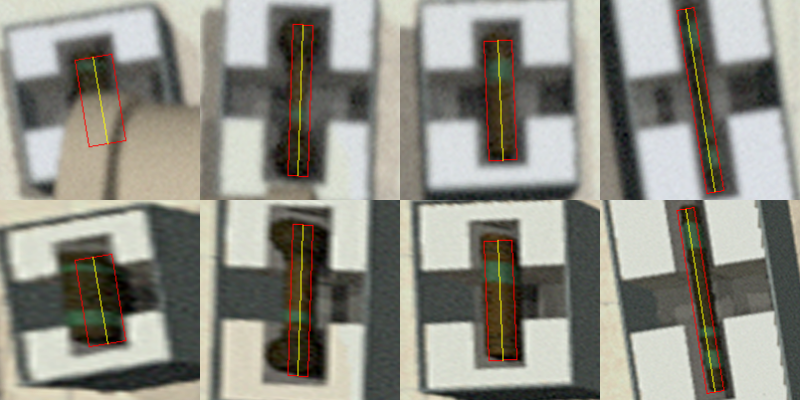

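View pics/top13.png

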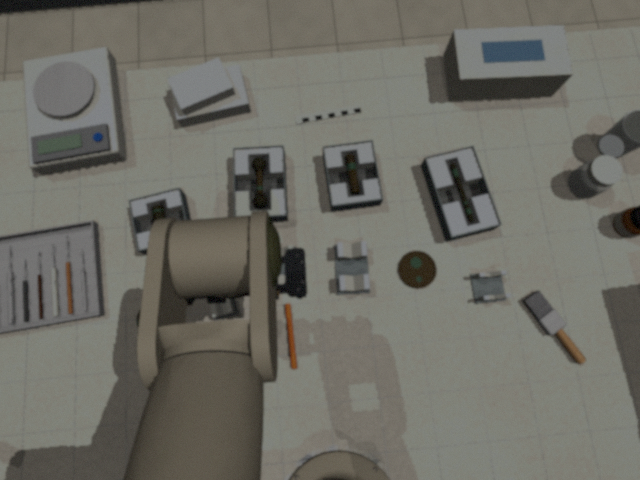

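View pics/side13.png

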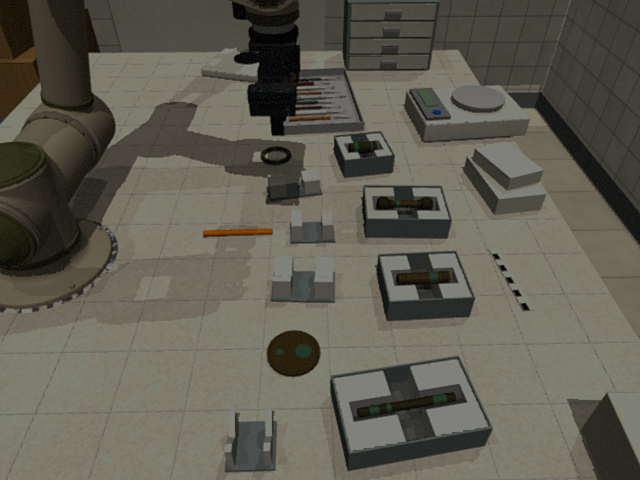

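```bash
python3 -c "
from rig import *
print(hand_in())"
```

```text
the job is handed in; nothing more can be done
None
```

The rod, dowel, tube and handle are each in the box cut for them. I laid each one down until it touched the groove (about 5 N), released it there, and handed the job in at about 31 s. The arm was clear of everything.

**Seating:** In the last pictures the piece tops read within about 1–3 mm of the fully seated height:

| Piece | Top as read (mm) | Expected (mm) |
|---|---|---|
| Rod | 42–43 | 42 |
| Tube | 48–50 | 48 |
| Dowel | 52–53 | 52 |
| Handle shaft | 47–49 | 47 |
| Handle knobs | 55–56 | 55 |

**Position:** In the top view each piece lies along its groove at the box's centre. In that last picture the arm hid part of the dowel, so its seating rests on the clear view taken just after it was laid down (52–53 mm).

**Bracelet and disc:** Both are at the same pixels as at the start in the side view. The bracelet is hidden by the arm in the last top view.

**Disagreement:** In the side view the pieces look shifted by a few mm, up to about 8 mm for the dowel. I put this down to foam hiding their lower half, because the heights and the top view agree with full seating.

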